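Let a scrap lock barrel into the lidded scrap bin

TASK

On the locksmith's bench a scrap brass lock barrel waits on the chute of the scrap bin, held back by the closed lid. With the fingertips, press the bin's lever all the way down so that the lid opens fully, keep it down until the barrel has rolled into the bin, then let the lever come up slowly under the fingertips, over a few seconds, so that the lid closes completely without slamming. Work only the lever: do not touch the lid or the barrel, and leave the padlock, the oil bottle and the cup where they stand.

Things in the scene. Friction and masses are not known exactly. Their poses are not given: they have to be found in the camera images.
- bin: grey steel scrap bin fixed to the bench; origin: centre of its underside. Case 170 (x) x 150 (y) x 122 mm high, 156 mm with the shut lid. Its -x side looks roughly at the robot. On its -y side is a grey linkage cover (165 x 40 mm, 145 high), out of which the lever sticks to -x. On its +y side a steel chute, 56 mm wide, slopes down to the rim; it reaches y = 200 mm, 170 mm high
- paddle (a point): centre of the top of the lever's flat black rubber paddle (40 mm along the bin's x, 46 mm along y, 8 mm thick): at x -191, y -97, z 119 mm in the bin's axes when up, 106 mm in front of the case. It moves with the lever, 59 mm down when fully pressed. About 5 N straight down moves it, 10 N at most
- lever (a joint): lever angle: 0 = up, at rest (paddle end sloping up 0.2 rad), 0.4 rad = fully down at its stop (sloping down 0.2 rad). Its axle, along the bin's y, is 150 mm behind the paddle's centre and 85 mm above the bench. It does not stay down: the lid's weight raises it as fast as it is let go
- lid (a joint): the lid's angle, linked to the lever: always 2.5 times the lever's angle. 0 = shut, 1.0 rad = fully open
- lid_front (a point): aluminium cap-shaped lid, 174 x 154 mm, 32 mm deep, about 0.4 kg, hinged along its far (+x) top edge; its front edge swings up and away from the lever. This point: middle of its front (-x) top edge, 156 mm above the bench when shut. It falls shut hard if the lever is let go; closing faster than 2 rad/s (paddle rising faster than about 120 mm/s) is a slam
- barrel_center (a point): centre of the loose brass lock barrel, a solid cylinder 28 mm in diameter and 40 mm long, about 0.2 kg. At first it lies on the chute, its length along the bin's x, resting against the lid's side; when the lid is open it rolls into the bin by itself within about a second
- padlock: brass padlock standing loose on the bench, 50 x 22 mm, 76 mm high with its shackle; origin at the centre of its underside. To be left alone
- oil: small white oil bottle, 48 mm in diameter, 130 mm high; origin at the centre of its underside. To be left alone
- cup: open steel cup, 70 mm in diameter at the rim, 75 mm high; origin at the centre of its underside. To be left alone
Not all that is in view belongs to the job. Leave any blue, green or purple look-alike of the part that bears barrel_center alone.

How it is judged:
On the way, in this order (a step that is already met when the one before it is completed fails the run):
1. the lever is pressed down so that the lid stands fully open (value of joint lid above 0.85 rad), for 0.2 s.
2. the lid is down again with the barrel in the bin (value of joint lid below 0.04 rad and x of barrel_center in the frame of bin between -0.085 and 0.085 m and y of barrel_center in the frame of bin between -0.075 and 0.075 m and z of barrel_center in the frame of bin below 0.1 m), for 0.2 s.
At the end, for the whole second after the job is handed in: The lid is shut (within 0.04 rad) and still, the barrel lies at rest inside the bin (its centre inside the walls and less than 100 mm above the bench), and the padlock, oil bottle and cup are within 20 mm of where they stood (all of step 2 and velocity of joint lid below 0.1 rad/s and linear speed of barrel below 0.05 m/s and distance of each of padlock, oil, cup from where it was at the start of the episode below 0.02 m); the robot touches nothing.
It fails at once if the lid slams: it closes faster than 2 rad/s (velocity of joint lid below -2 rad/s).
It fails at once if the robot touches the lid (contact force between any of the fingers, the arm and lid above 1 N).
It fails at once if the robot touches the barrel (contact force between any of the fingers, the arm and barrel above 0.5 N).
It fails at once if the padlock, oil bottle or cup is moved or lifted (distance of any of padlock, oil, cup from where it was at the start of the episode above 0.02 m).
It also fails if it takes over 48 s, if anything falls off the work surface, if the arm or the gripper's body presses on something with over 40 N, if the wrist force passes 120 N, or if a joint passes its speed limit or range.

ROBOT

A 6-joint arm with a two-finger parallel gripper is mounted at the origin on the work surface. World frame = base frame: x ahead of the robot, y to its left, z up, the work surface at z = 0. Lengths are in m, angles in rad, forces in N, time in s.
With the tool pointing down it reaches from about 0.375 to 0.975 m from the base axis. Payload 3.8 kg.
Tool frame: the origin (TCP) lies at the very end of the fingers, on their centre line; the grasp point (between the pads) lies 19 mm behind it; z points along the fingers, x is the direction in which the jaws open and shut, and the axes are right-handed (so a half turn about z gives the same grasp; the last joint's range is limited). The gripper opens to 85 mm and grips with 20 to 120 N. Pads are 22 mm wide; open, the fingers measure 114 mm over their backs; the gripper's body (76 mm by 85 mm) begins 54 mm behind the grasp point. The pads swing forward as they close: fully open they stand 13 mm farther back than shut.
Start: joints at [-0.037, 0.264, 1.604, -0, 1.274, -0.037], TCP at [0.675, -0, 0.231] pointing down, gripper open.
Joint ranges: [-2.63, 2.63], [-0.94, 2.18], [0.31, 2.57], [-1.31, 4.45], [0, 2.66], [-2.55, 2.55]. Speed limits (rad/s): [2.57, 2.57, 3.14, 3.14, 3.14, 3.14].

INTERFACE

Orientations are given as a rotation vector (axis times angle).
In Python, from rig import r gives the robot as it stands. Calls block until the motion is done:
- r.movep(position, orientation): joint-space move of the TCP to a pose.
- r.movel(position, orientation=None, speed=0.15, stop_force=None): straight line of the TCP; orientation=None keeps the orientation; speed is the mean speed in m/s. With stop_force (N) it stops when the force on the tool has changed by that much, and returns True; else False.
- r.move_j(angles): joint-space move.
- r.command_gripper(opening, grip_force=None): finger opening in m; grip_force is the grip in N (None keeps the last); returns when the fingers have stopped.
- r.dwell(seconds).
- r.ik(position, orientation): joint angles nearest the present ones, or None.
- r.grab_frame(name): name is "scene" or "side" or "wrist"; returns the picture (420x560x3 uint8, red, green, blue); there is no depth.
- r.get_calibration(name): a dict with "intrinsics" (3x3 intrinsics, pixels), "R" (3x3) and "t" (3): a world point X has camera coordinates R X + t. Camera axes: x right, y down, z forward; pixel columns grow to the right and rows downward; lengths in m; the calibration is good to about 2 mm. A picture is of the moment at which its call begins: read the wrist's pose just before it. get_calibration takes no time and is no camera call; for the wrist camera it gives the pose at the moment of the call.
A pose or a line that the arm cannot do raises r.MotionError and nothing moves.
- r.hand_in(): hands the job in, once; it reports no verdict.
Trained networks look in the newest picture that a camera, given by its name, has taken for a name from the list of things; names that differ only in an ending like _2 or _b are one class to them, and where a whole thing is asked for, a point or a joint stands for the part that bears it (a point fixed in the world has none). Each returns a list of dicts, best first, with "p" (0 to 1); they miss things now and then, are a little off and sometimes report something else, mostly with a low value. They report only what shows in the picture. A call takes as long as a camera call. They do not tell look-alikes from the thing itself.
- r.masks_of(camera, query): "region" (420x560 bool, what is visible of it) and "box" ([left, top, width, height] in pixels, round what is visible of it).
Readings, each from a call of its own:
- r.current_t(): time.
- r.current_q(): joint angles.
- r.current_qd(): joint speeds.
- r.current_tau(): joint torques, N m.
- r.current_tool_pos(): TCP position.
- r.current_tcp_rot(): TCP orientation.
- r.current_wrist_force(): force on the tool from outside, world axes, zero at the start.
- r.current_wrist_torque(): the same for the moment, N m.
- r.current_opening(): finger opening in m.
Only numpy, scipy, OpenCV 4.12 (cv2) and the standard library are available. Lean on these libraries where they do the work, as an engineer would, in place of code of your own. Each camera call takes 0.05 s, during which the arm holds its last target.

## Working session

There is one attempt and no reset: what is moved stays moved. The work goes in short steps, each a Python script; the robot and the scene stay as the last script left them, time stands still between calls to the robot, and variables do not carry over. Pictures are saved under pics/ and viewed, and the job is handed in when it is done.

```bash
mkdir -p pics; python3 - <<'E'
from rig import r
import cv2,numpy as np
for c in ["scene","side"]:
    im=r.grab_frame(c); cv2.imwrite(f"pics/{c}0.png",im[:,:,::-1])
    k=r.get_calibration(c); print(c,np.round(k["intrinsics"],1).tolist(),np.round(k["R"],3).tolist(),np.round(k["t"],3).tolist())
    for q in ["bin","paddle","lever","lid","barrel_center","padlock","oil","cup"]:
        print(q,[(round(d["p"],2),[int(v) for v in d["box"]]) for d in r.masks_of(c,q)][:3])
print(r.current_t(),r.current_tool_pos(),r.current_tcp_rot(),r.current_opening())
E
```

```text
scene [[384.3, 0.0, 287.7], [0.0, 384.3, 200.5], [0.0, 0.0, 1.0]] [[-0.536, 0.844, 0.01], [0.687, 0.443, -0.575], [-0.49, -0.302, -0.818]] [0.3, -0.405, 1.298]
bin [(0.9, [174, 131, 158, 134])]
paddle [(0.67, [205, 128, 24, 32])]
lever [(0.55, [207, 130, 21, 31])]
lid [(0.7, [186, 159, 88, 80])]
barrel_center [(0.82, [342, 253, 17, 22]), (0.8, [298, 254, 20, 14]), (0.77, [269, 273, 20, 17])]
padlock [(0.71, [272, 162, 15, 16])]
oil [(0.97, [156, 144, 26, 42]), (0.53, [204, 130, 24, 34])]
cup [(0.82, [303, 160, 28, 18])]
side [[487.9, 0.0, 276.6], [0.0, 487.9, 206.5], [0.0, 0.0, 1.0]] [[-0.734, -0.679, -0.015], [-0.396, 0.446, -0.803], [0.552, -0.584, -0.596]] [0.505, 0.347, 0.748]
bin [(0.89, [226, 148, 153, 140])]
paddle [(0.92, [319, 170, 57, 17])]
lever [(0.95, [324, 172, 52, 13])]
lid [(0.78, [229, 149, 94, 57])]
barrel_center [(0.89, [248, 303, 21, 22]), (0.74, [191, 289, 24, 20]), (0.72, [203, 234, 10, 16])]
padlock []
oil [(0.69, [224, 146, 100, 63]), (0.57, [339, 141, 20, 48])]
cup [(0.56, [309, 254, 36, 48])]
0.9 [6.75028982e-01 2.19393033e-06 2.31350760e-01] [-3.14158435e+00  1.73752076e-05 -1.42690882e-04] 0.08572886066887923
```

View pics/scene0.png

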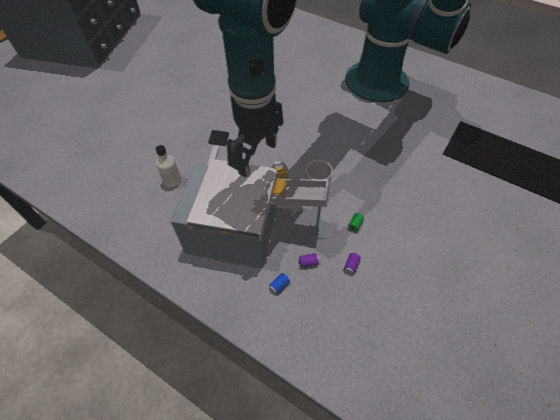

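View pics/side0.png

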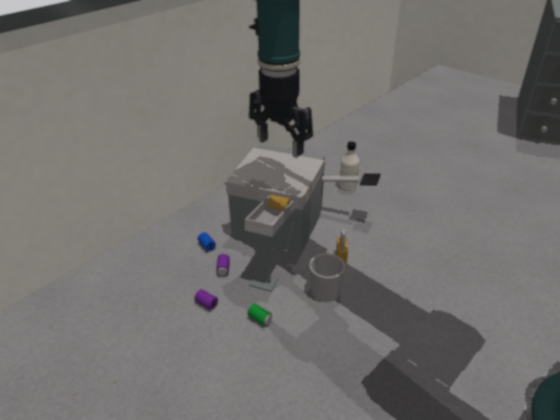

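```bash
python3 - <<'E'
import cv2
a=cv2.imread("pics/scene0.png")[110:300,140:380]
cv2.imwrite("pics/scene0c.png",cv2.resize(a,None,fx=3.1,fy=3.1,interpolation=cv2.INTER_CUBIC))
a=cv2.imread("pics/side0.png")[125:335,170:410]
cv2.imwrite("pics/side0c.png",cv2.resize(a,None,fx=2.8,fy=2.8,interpolation=cv2.INTER_CUBIC))
E
```

```text
(no output)
```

View pics/scene0c.png

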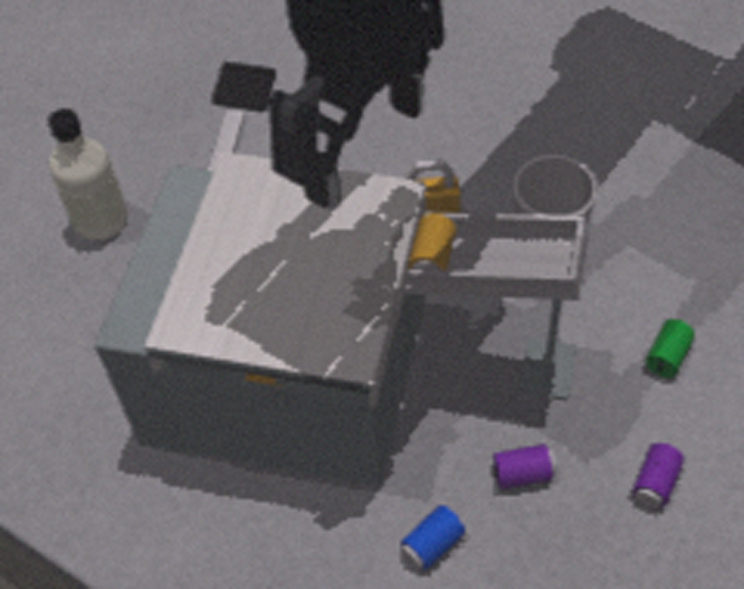

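View pics/side0c.png

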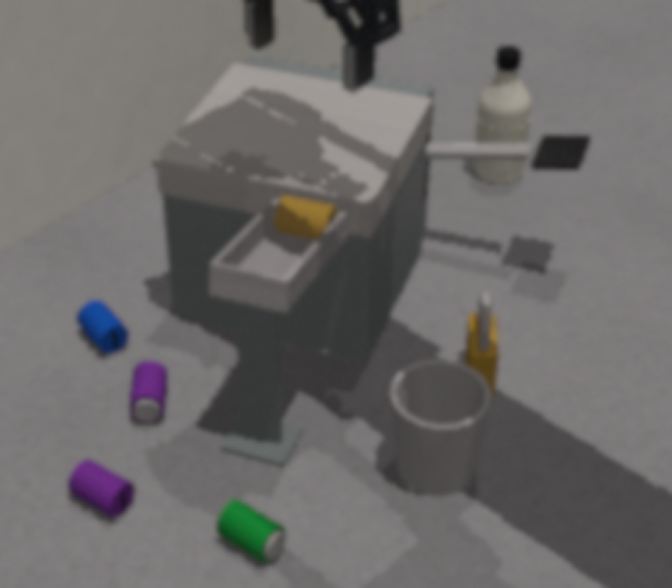

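The scene view shows the black paddle at about (219,138), with the oil bottle beyond it. The only brass cylinder is on the chute at about (280,187), which fits the description. The look-alikes at (279,284) blue, (309,261) and (352,263) purple, and (357,222) green lie on the bench. In the side view the paddle is at about (370,180). Next I'll fit the bin pose from the lid corners and paddle.

```bash
cat > h.py <<'E'
from rig import r
import numpy as np, cv2
from scipy.optimize import least_squares
C={c:r.get_calibration(c) for c in ["scene","side"]}
def proj(c,X):
    k=C[c];p=(np.atleast_2d(X)@np.array(k["R"]).T+k["t"])@np.array(k["intrinsics"]).T
    return p[:,:2]/p[:,2:]
def ray(c,px,z):
    k=C[c];R=np.array(k["R"]);d=R.T@np.linalg.inv(k["intrinsics"])@[*px,1];o=-R.T@k["t"]
    return o+d*(z-o[2])/d[2]
def b2w(p,P):
    c,s=np.cos(p[2]),np.sin(p[2]);P=np.atleast_2d(P)
    return np.c_[p[0]+c*P[:,0]-s*P[:,1],p[1]+s*P[:,0]+c*P[:,1],P[:,2]]
E
python3 - <<'E'
from h import *
S=lambda u,v:(140+u/3.1,110+v/3.1); T=lambda u,v:(170+u/2.8,125+v/2.8)
X,Y,Z=.087,.077,.156
obs=[("scene",S(240,155),(-X,-Y,Z)),("scene",S(148,349),(X,-Y,Z)),("scene",S(373,387),(X,Y,Z)),("scene",S(245,86),(-.191,-.097,.119)),
("side",T(237,63),(X,-Y,Z)),("side",T(433,97),(-X,-Y,Z)),("side",T(160,163),(X,Y,Z)),("side",T(382,205),(-X,Y,Z)),("side",T(561,153),(-.191,-.097,.119))]
f=lambda p:np.concatenate([proj(c,b2w(p,P))[0]-px for c,px,P in obs])
s=least_squares(f,[.7,0,0],loss="soft_l1");print(s.x,np.round(f(s.x).reshape(-1,2),1).tolist())
p=s.x
print("paddle",b2w(p,[-.191,-.097,.119]),"down",b2w(p,[-.191,-.097,.06]),"scene",ray("scene",S(245,86),.119),"side",ray("side",T(561,153),.119))
print("padlock",ray("scene",(279,171),.04),"side", ray("side",(342,251),.03),"oil",ray("scene",(171,184),0),"cup",ray("scene",(318,170),.075),ray("side",(327,265),.075))
# overlay
for c in C:
    im=cv2.imread(f"pics/{c}0.png")
    for L in [[(-X,-Y,Z),(X,-Y,Z),(X,Y,Z),(-X,Y,Z)],[(-.211,-.12,.123),(-.171,-.12,.115),(-.171,-.074,.115),(-.211,-.074,.123)],[(-.085,-.075,0),(.085,-.075,0),(.085,.075,0),(-.085,.075,0)]]:
        cv2.polylines(im,[np.int32(proj(c,b2w(p,L))*8)],True,(0,0,255),1,cv2.LINE_AA,3)
    im=im[110:320,140:400]; cv2.imwrite(f"pics/{c}_fit.png",cv2.resize(im,None,fx=2.8,fy=2.8,interpolation=cv2.INTER_CUBIC))
E
```

```text
[ 0.71764547 -0.03583908  0.38191816] [[-4.6, -2.7], [0.1, -2.6], [0.9, -2.6], [0.4, -2.1], [-1.0, 0.3], [-0.2, 0.8], [-1.7, -1.4], [-3.4, -0.5], [-0.1, -1.6]]
paddle [[ 0.57655875 -0.19703628  0.119     ]] down [[ 0.57655875 -0.19703628  0.06      ]] scene [ 0.58290798 -0.19319731  0.119     ] side [ 0.57270511 -0.19177592  0.119     ]
padlock [ 0.53743761 -0.04229981  0.04      ] side [ 0.53114885 -0.03845421  0.03      ] oil [ 7.06140139e-01 -2.80519210e-01 -1.11022302e-16] cup [0.50510573 0.05486405 0.075     ] [0.50049865 0.05619308 0.075     ]
```

View pics/scene_fit.png

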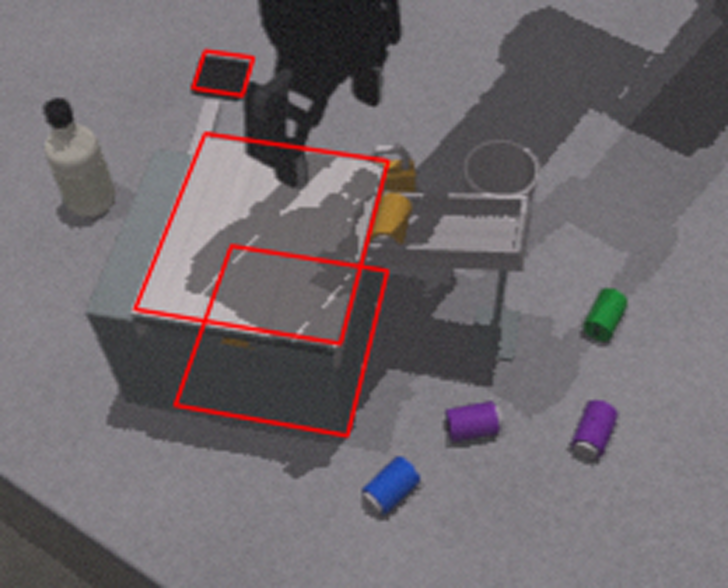

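View pics/side_fit.png

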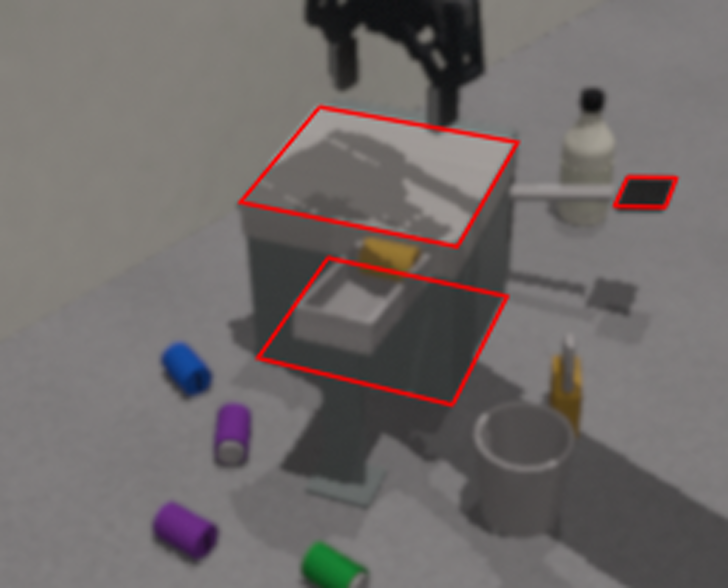

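The overlay fits both views to within a few pixels. That gives a bin yaw of 0.38 and a paddle position of about (0.577, -0.195, 0.119). The two single-camera rays at z = 0.119 agree to about 5 mm from this, at a reach of 0.61 m. I'll close the gripper and go above the paddle, with the jaw axis along the bin's y.

```bash
python3 - <<'E'
from h import *
from scipy.spatial.transform import Rotation as R
best=None
q0=np.array(r.current_q())
for y in (.382-np.pi/2,.382+np.pi/2):
    o=(R.from_euler("z",y)*R.from_euler("x",np.pi)).as_rotvec()
    q=r.ik([.577,-.195,.15],o); print(y,q)
    if q is not None:
        d=abs(np.array(q)-q0).max()
        if best is None or d<best[0]: best=(d,o)
o=best[1]; np.save("o.npy",o)
r.movel([.64,-.03,.30],speed=.2)
r.command_gripper(0.0)
r.movep([.577,-.195,.26],o)
r.movel([.577,-.195,.16],speed=.15)
print(r.current_t(),r.current_tool_pos(),r.current_opening(),r.current_wrist_force())
for c in C:
    im=r.grab_frame(c)[:,:,::-1][80:300,140:420]; cv2.imwrite(f"pics/{c}1.png",cv2.resize(im,None,fx=2,fy=2))
a=np.hstack([cv2.imread(f"pics/{c}1.png") for c in C]);cv2.imwrite("pics/both1.png",cv2.resize(a,(800,314)))
E
```

```text
-1.1887963267948964 [-3.66798290e-01  2.03170911e-01  1.83345788e+00 -4.44089210e-16
  1.10496386e+00  8.21998037e-01]
1.9527963267948967 [-0.36679829  0.20317091  1.83345788  0.          1.10496386 -2.31959462]
3.925 [ 0.57791937 -0.19495058  0.1609973 ] 0.0005148767945639865 [ 0.85377901 -0.32162889  0.32587991]
```

View pics/scene1.png

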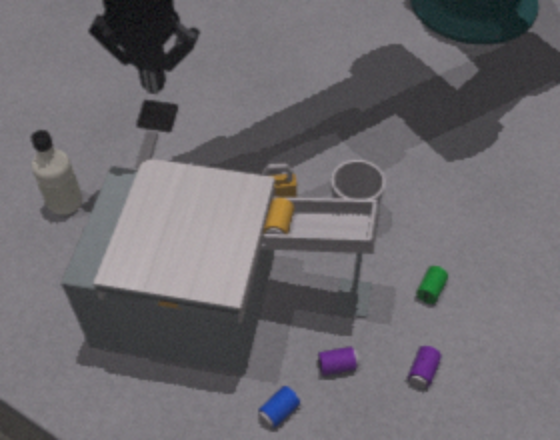

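View pics/side1.png

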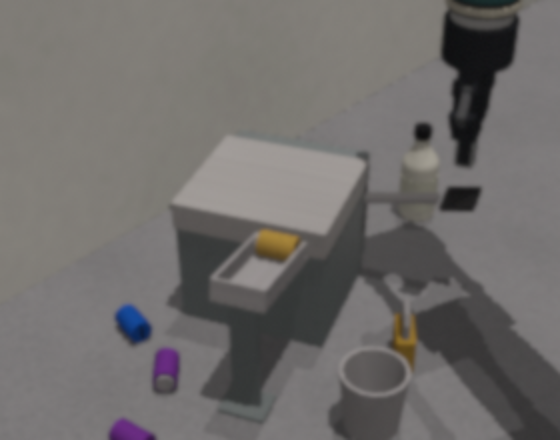

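The closed fingertips hang right above the paddle in both views: scene crop (152,88) over the paddle at (158,115), side crop (465,160) over (461,197). Next I'll come down to contact and press.

```bash
python3 - <<'E'
from h import *
print(r.movel([.577,-.195,.105],speed=.03,stop_force=2.5),r.current_tool_pos(),r.current_wrist_force())
z0=r.current_tool_pos()[2]
if .108<z0<.130:
    print(r.movel([.577,-.195,z0-.068],speed=.045,stop_force=22),r.current_tool_pos(),r.current_wrist_force())
    r.dwell(1.5)
    print(r.current_t(),r.current_tool_pos(),r.current_wrist_force())
for c in C:
    im=r.grab_frame(c)[:,:,::-1][80:300,140:420]; cv2.imwrite(f"pics/{c}2.png",cv2.resize(im,None,fx=2,fy=2))
E
```

```text
True [ 0.57670933 -0.19500835  0.11977821] [-0.12160337  0.37534641  4.38233483]
True [ 0.5774945  -0.19495353  0.06046759] [-1.53433536 -0.42858511  6.45980709]
7.9917 [ 0.57753629 -0.19495724  0.06053445] [-3.64797257  1.01377295  8.22222963]
```

View pics/scene2.png

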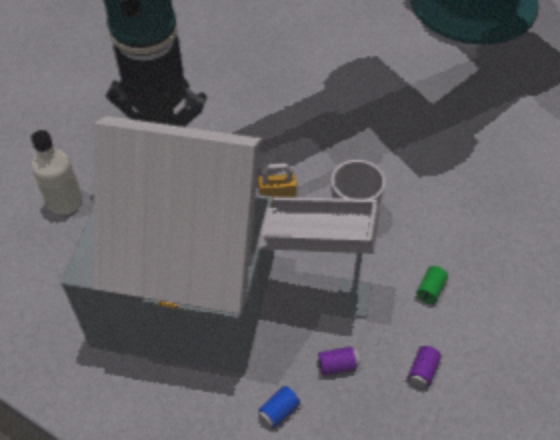

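View pics/side2.png

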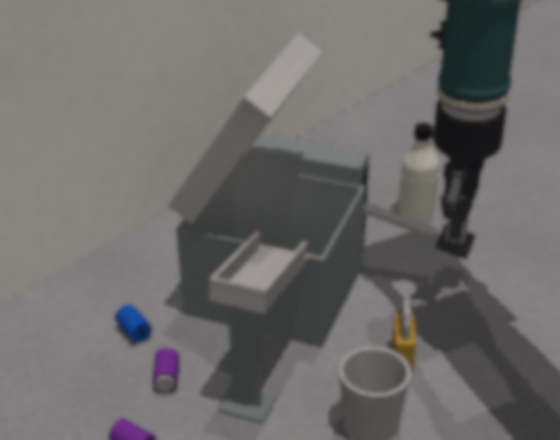

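The lid is fully open and the TCP has gone down 59 mm. The chute at side crop (262,270) is empty, so the barrel has rolled into the bin. Now I'll let the lever up slowly.

```bash
python3 - <<'E'
from h import *
r.movel([.577,-.195,.128],speed=.014)
print(r.current_t(),r.current_tool_pos(),r.current_wrist_force())
r.movel([.577,-.195,.22],speed=.1)
r.dwell(.5)
print(r.current_t(),r.current_tool_pos(),r.current_wrist_force())
for c in C:
    im=r.grab_frame(c)[:,:,::-1][80:300,140:420]; cv2.imwrite(f"pics/{c}3.png",cv2.resize(im,None,fx=2,fy=2))
E
```

```text
13.1167 [ 0.57700794 -0.19500809  0.12799889] [-0.15013076  0.06684637  0.33801034]
14.6833 [ 0.57698099 -0.1949983   0.21988447] [ 0.4256887  -0.04362082  0.05678203]
```

View pics/scene3.png

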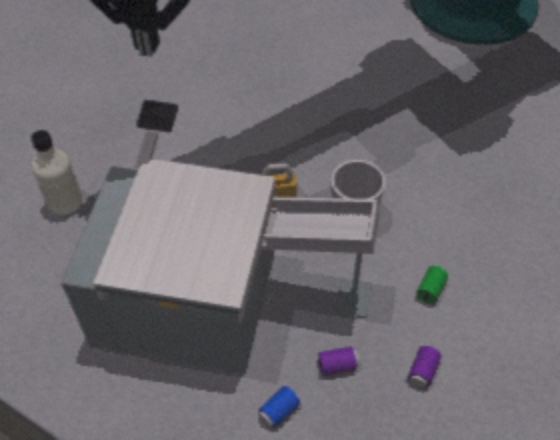

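View pics/side3.png

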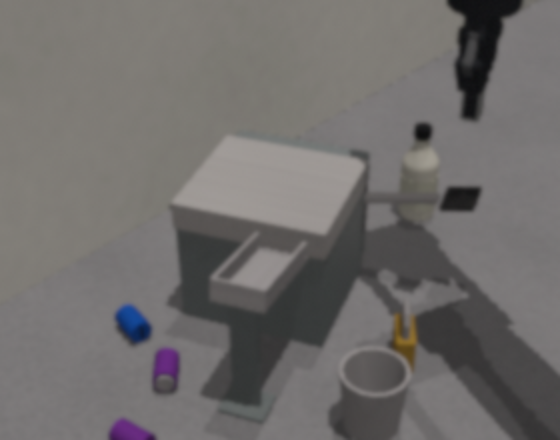

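The lid is shut and the paddle is back at its start pixels (scene crop 158,115; side crop 461,197). The chute is empty, the other objects have not moved, and the fingers are clear of everything, so I'm handing in.

```bash
python3 - <<'E'
from rig import r
r.hand_in(); print(r.current_t())
E
```

```text
the job is handed in; nothing more can be done
the job is handed in; nothing more can be done
```

I pressed the lever down 59 mm to its stop with the closed fingertips and held it about 1.5 s. I then let it up at about 14 mm/s, over roughly 4–5 s, well below the 120 mm/s slam limit, and backed the arm off before handing in at about 15 s of the 48 s allowed.

- **Lid and lever:** pictures with the lever down showed the lid fully open. The last pictures show it shut, with the paddle back at its starting position.
- **Barrel:** it left the chute while the lid was open and is not visible anywhere outside. I never saw it directly inside the bin, so that part is inferred.
- **Other objects:** the padlock, oil bottle, cup and coloured look-alikes appear unmoved. The wrist force was back to about 0 N, and the fingers were clear of everything.

No check failed or disagreed. Hand-in gives no verdict, so the result itself is unconfirmed.

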